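# Hook a shelf bracket into a slotted upright and lock it

## Task

Put up the small shelf bracket on the slotted upright of the stand: set both of its claws into the two slots and press it straight down until it sits fully home and the spring tongue snaps out over its lower lip. Feel your way in and press only as hard as it needs, never forcing bracket or upright. Let go of the bracket, and leave the other things on the bench where they are.

Things in the scene. Friction and masses are not known exactly. Their poses are not given: they have to be found in the camera images.
- bracket: Loose aluminium shelf bracket, 0.2-0.4 kg, standing on its shelf plate. Origin: middle of the lower edge of the back plate's rear face; x points out of that face (as the claws do), z up. Shelf 4 thick, y -45 to 45, x -75 to 0, front lip 12 high. Back plate x -4 to 0, 90 wide, 92 high, with a window (y -12 to 12, z 4 to 26) that leaves a lip 4 high under it.
- claws (a point): On the bracket's rear face at x=0, y=0, z=30: foot of the lower claw's neck. Two steel claws, one above the other on the centre line, 6 wide (y): necks z 30-40 and 70-80 of the bracket, x 0 to 5.5; behind each a hook pointing down, x 5.5 to 11, z 22-40 and 62-80.
- rib (a point): Top of the bracket's stiffening rib, at x=-29, y=0, z=84 of the bracket. The rib is an upright web 12 thick (y), x -54 to -4, from the shelf up to z=84, free on both sides: grasp it here from above, one finger on each side.
- stand: Fixed steel stand: base plate x -50 to 75, 120 wide, 12 high, with a post 162 high that carries a slotted upright strip. Origin on the bench; z up, front to -x. The strip's front face is the plane x=0; it is 45 wide, z 26 to 168, 4 thick, with 20 free behind the slots.
- slots (a point): On the stand at x=0, y=0, z=80: nominal lower edge of the lower slot. Two slots on the strip's centre line, 8.2 wide, 30 high: nominal z 80-110 and 120-150. The strip is clamped with play: really it (slots, tongue) sits up to 8 mm to either side in y and 4 mm up or down, new each time, NOT in any reading: feel for it. It holds still under working loads.
- home (a point): On the stand at x=0, y=0, z=50, axes as the stand's: the bracket's origin when locked, before the strip's unknown offset. The claws enter straight (+x) with the bracket 8 to 20 mm above its true home height, till the back plate meets the strip; a miss stops 11 mm earlier, hooks on the strip. Then straight down till the necks bear on the slots' lower edges.
- tongue (a joint): Spring tongue in the strip under the slots, 16 wide, 14 long, hinged at its upper end (nominal z 69), lower edge leaning out 4 mm. 0 = sprung out; flush at 0.36 rad. The bracket's lower lip pushes it in on the way down (about 10 to 20 N downwards, more than the bracket's weight); in the last mm it snaps out through the bracket's window over the lip: locked.
- marker_red: Loose bystander: red marker pen, 135x13x15, lying. Origin: centre of the underside.
- petri_dish_1: Loose bystander: flat round petri dish, 64 across, 14 high. Origin: centre of the underside.
- tape_roll_white: Loose bystander: white tape roll, 72 across, 19 high, lying flat. Origin: centre of the underside.
- pill_case: Loose bystander: small flat hinged case, 57x70x22. Origin: centre of the underside.
- marker_blue: Loose bystander: blue marker pen, 135x13x15, lying. Origin: centre of the underside.
- petri_dish_2: Loose bystander: flat round petri dish, 64 across, 14 high. Origin: centre of the underside.
Not all that is in view belongs to the job. What is shaped like the bracket but pink is not meant.

How it is judged:
By the outcome, as a careful person would: the job done as asked, in the order asked, and still so for the second after the job is handed in, with the robot touching nothing.
It also fails if it takes over 58 s, if anything falls off the work surface, if the arm or the gripper's body presses on something with over 40 N, if the wrist force passes 120 N, or if a joint passes its speed limit or range.

## Robot

A 6-joint arm with a two-finger parallel gripper is mounted at the origin on a cart in front of the work surface, level with it; the furniture and walls round the work are solid. World frame = base frame: x ahead of the robot, y to its left, z up, the work surface at z = 0. Lengths are in m, angles in degrees, forces in N, time in s.
With the tool pointing down it reaches from about 0.25 to 0.725 m from the base axis. Payload 9.7 kg.
Tool frame: the origin (TCP) lies at the very end of the fingers, on their centre line; the grasp point (between the pads) lies 19 mm behind it (bot.grip_point_offset is the distance from the TCP to the grasp point, in m); y points along the fingers, x is the direction in which the jaws open and shut, and the axes are right-handed (so a half turn about y gives the same grasp; the last joint's range is limited). The gripper opens to 85 mm and grips with 20 to 120 N. Pads are 22 mm wide; open, the fingers measure 114 mm over their backs; the gripper's body (76 mm by 85 mm) begins 54 mm behind the grasp point. The pads swing forward as they close: fully open they stand 13 mm farther back than shut.
Start: joints at [-72.708, 4.979, 10.078, 95.1, 0, 90], TCP at [0.163, -0.525, 0.231] pointing down, gripper open.
Joint ranges: [-179.16, 179.16], [-48.56, 103.87], [-65.8, 70.77], [-126.05, 130.52], [-82.76, 87.17], [-180, 180]. Speed limits (degrees/s): [127.2, 127.2, 147.25, 180, 180, 180].

## Interface

Orientations are given as [roll, pitch, yaw] about the fixed x, y, z axes, in that order (R = Rz(yaw) Ry(pitch) Rx(roll)).
In Python, from workcell import bot gives the robot as it stands.
- The arm moves only by the shell command python3 -m inch 'ROWS' [FORCE]. ROWS is JSON, a list of rows, each a list of 3 entries, a list of its own where there are three numbers: the shift along the tool's x, y, z in mm, then the turn, a rotation vector about the tool's x, y, z in rad, then the finger opening in mm, from 0 to 85.4. In form: [[[x, y, z], [ax, ay, az], grip], ...]. A call has 1 to 20 rows; each row is the pose to reach, as a shift and turn from the pose measured when the call began, along the tool's axes at that moment; what a row does not reach only later rows make up. A row lasts 1/10 s, in which the tool goes at most 50 mm and 8.59 degrees, less where a joint would pass 70% of its speed; a pose out of reach is approached as far as the arm can. A call with a gripper value outside its range is refused whole. The fingers move at their own pace and stop on an object; FORCE is the grip in N (left out, the last holds). Time passes only in rows, so rows that repeat a pose let the fingers close. It gives the time, the measured TCP pose, the force and the opening at its end, in the units of the state.
- bot.get_obs(): the state, without advancing time (a new reading comes with each control period).
- bot.camera(name): name is "scene" or "side" or "wrist"; returns a dict with "frame" (384x512x3 uint8, red, green, blue), "mtx" (3x3 intrinsics, pixels), "origin" and "orientation" of the camera in the world. Camera axes: x right, y down, z forward; pixel columns grow to the right and rows downward; lengths in m; the calibration is good to about 2 mm. A picture is of the moment at which its call begins. There is no depth.
- bot.job_done(): hands the job in, once; it reports no verdict.
Trained networks look in a picture, given as the dict that the camera call returned (one of the last four; its "shot" number tells which), for a name from the list of things; names that differ only in an ending like _2 or _b are one class to them, and where a whole thing is asked for, a point or a joint stands for the part that bears it (a point fixed in the world has none). Each returns a list of dicts, best first, with "confidence" (0 to 1); they miss things now and then, are a little off and sometimes report something else, mostly with a low value. They report only what shows in the picture. A call takes as long as a camera call. They do not tell look-alikes from the thing itself.
- bot.search_frame(picture, name): "box" ([left, top, right, bottom] in pixels, round what is visible of it).
- bot.cut_out(picture, name): "region" (384x512 bool, what is visible of it) and "box" ([left, top, right, bottom] in pixels, round what is visible of it).
The state is a dict: "time": time; "q": joint angles; "qd": joint speeds; "joint_efforts": joint torques, N m; "ee_pos": TCP position; "tcp_rot": TCP orientation; "wrist_force": force on the tool from outside, world axes, zero at the start; "torque": the same for the moment, N m; "opening": finger opening in m.
Only numpy, scipy, OpenCV 4.12 (cv2) and the standard library are available. Lean on these libraries where they do the work, as an engineer would, in place of code of your own. Each camera call takes 0.05 s, during which the arm holds its last target. There are 200 camera calls.

## Working session

There is one attempt and no reset: what is moved stays moved. The work goes in short steps, Python scripts to look and compute and a shell command to move; the robot and the scene stay as the last step left them, time stands still between calls to the robot, and variables do not carry over. Pictures are saved under pics/ and viewed, about 8 in all and at most 12, crops included, and the job is handed in when it is done.

```bash
ls; mkdir -p pics
python3 - <<'E'
from workcell import bot
import cv2,numpy as np
o=bot.get_obs(); print(o)
ims=[]
for n in ["scene","side"]:
    p=bot.camera(n); cv2.imwrite(f"pics/{n}0.png",p["frame"][:,:,::-1]); ims.append(p["frame"])
    print(n,p["mtx"].tolist(),p["origin"],p["orientation"])
    for t in ["bracket","stand","tongue","slots","rib"]:
        try: print(t,[(d["box"],round(d["confidence"],2)) for d in bot.search_frame(p,t)])
        except Exception as e: print(t,e)
cv2.imwrite("pics/both0.png",cv2.resize(np.vstack(ims)[:,:,::-1],(450,600)) if 0 else np.hstack(ims)[:,:,::-1][:, :])
E
```

```text
pics
{'time': 0.0, 'q': array([-7.27072147e+01,  5.01212502e+00,  1.00346990e+01,  9.51001512e+01,
       -1.86423445e-03,  9.00001699e+01]), 'qd': array([-0.00995711, -0.03329548,  0.0161175 ,  0.04510592, -0.06837612,
       -0.0923841 ]), 'joint_efforts': array([ 1.18870415e-03, -5.20388389e+01,  4.64804435e+01,  1.62467931e-02,
        1.21771741e-04,  1.71078443e-05]), 'ee_pos': array([ 0.1634125 , -0.52492112,  0.23057543]), 'tcp_rot': array([-9.00018645e+01,  7.75772629e-02, -7.27073847e+01]), 'wrist_force': array([-0.68119464,  0.42265842, -0.13747212]), 'torque': array([-0.01449733, -0.0221582 , -0.00220358]), 'opening': 0.0852599501127689}
scene [[491.6319157724977, 0.0, 249.3400423820265], [0.0, 491.6319157724977, 197.5445601366996], [0.0, 0.0, 1.0]] [-0.33804755  0.67035786  0.76515304] [-120.95743176   -0.78619916 -127.74937483]
bracket [([203.9, 184.5, 227.4, 216.2], 0.94), ([198.7, 212.4, 247.4, 267.9], 0.74)]
stand [([237.7, 147.7, 295.8, 222.4], 0.98)]
tongue []
slots [([238.7, 151.8, 295.1, 217.7], 0.56)]
rib [([204.8, 184.8, 227.8, 218.3], 0.98), ([237.7, 150.0, 296.2, 219.1], 0.59)]
side [[438.8883229132558, 0.0, 259.42943468670774], [0.0, 438.8883229132558, 196.24925954704477], [0.0, 0.0, 1.0]] [0.54606833 0.87593671 0.73113172] [-125.78549259   -0.38326398  178.86838584]
bracket [([190.5, 199.9, 236.9, 244.0], 0.59), ([254.9, 212.8, 294.0, 272.7], 0.58), ([206.3, 145.9, 250.8, 208.3], 0.57)]
stand [([206.9, 138.8, 255.9, 208.9], 0.6)]
tongue []
slots [([204.8, 141.9, 250.6, 211.0], 0.81), ([307.2, 298.9, 340.7, 324.8], 0.56)]
rib [([255.8, 216.5, 292.0, 271.5], 0.76), ([191.2, 195.7, 237.9, 246.6], 0.56)]
```

Run:
```python
import cv2,numpy as np
a=cv2.imread("pics/scene0.png")[100:330,110:380];b=cv2.imread("pics/side0.png")[120:350,130:400]
cv2.imwrite("pics/c0.png",cv2.resize(np.vstack([np.hstack([a,b])]),(800,int(800*230/540)),interpolation=cv2.INTER_CUBIC))
```

```text
(no output)
```

View pics/both0.png

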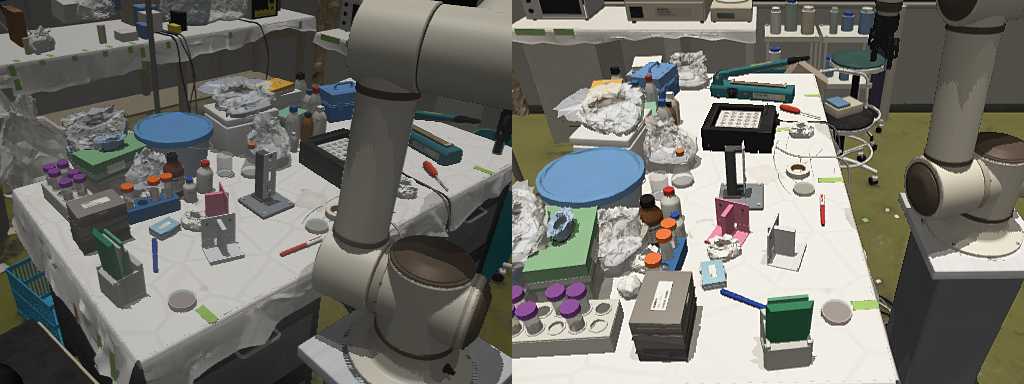

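View pics/c0.png

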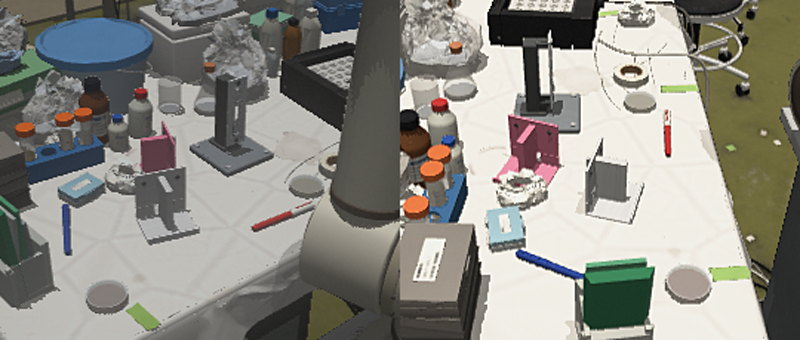

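The grey bracket (scene ~222,240; side ~277,243) fits, since it is bare aluminium with a rib and shelf. The pink look-alike (scene ~215,200; side ~215,222) is not meant. The stand is at scene ~267,185. Next I fit silhouettes to get the poses.

```bash
cat > h.py <<'E'
import numpy as np,cv2
from scipy.spatial.transform import Rotation as R
from scipy.optimize import minimize
def box(x0,x1,y0,y1,z0,z1): return np.array([[x,y,z] for x in(x0,x1) for y in(y0,y1) for z in(z0,z1)])/1e3
rib=np.array([[x,y,z] for y in(-6,6) for x,z in((-54,4),(-4,4),(-4,84),(-29-12,84),(-54,40))])/1e3
BR=[box(-75,0,-45,45,0,4),box(-75,-71,-45,45,0,12),box(-4,0,-45,45,0,92),box(-54,-4,-6,6,0,84),box(0,11,-3,3,30,40),box(0,11,-3,3,70,80)]
ST=[box(-50,75,-60,60,0,12),box(0,4,-22.5,22.5,26,168),box(24,44,-22.5,22.5,0,162)]
def proj(P,p):
    Rm=R.from_euler('xyz',p["orientation"],degrees=True).as_matrix()
    c=(P-p["origin"])@Rm; u=c@p["mtx"].T; return u[:,:2]/u[:,2:]
def pose(P,x,y,a,z=0):
    c,s=np.cos(a),np.sin(a); return P@np.array([[c,s,0],[-s,c,0],[0,0,1]])+[x,y,z]
S=4
def sil(parts,q,p):
    m=np.zeros((384*S,512*S),np.uint8)
    for b in parts:
        h=cv2.convexHull((proj(pose(b,*q),p)*S+S/2).astype(np.float32)).astype(np.int32); cv2.fillConvexPoly(m,h,1)
    return m
def fit(parts,views,x0,yaws):
    ms=[cv2.resize(r.astype(np.uint8),None,fx=S,fy=S,interpolation=cv2.INTER_NEAREST) for r,_ in views]
    def f(q):
        t=0
        for m,(r,p) in zip(ms,views):
            s=sil(parts,q,p); t+=1-(s&m).sum()/max(1,(s|m).sum())
        return t
    res=[]
    for a in yaws:
        r=minimize(f,[*x0,a],method='Nelder-Mead',options=dict(initial_simplex=[[x0[0],x0[1],a],[x0[0]+.02,x0[1],a],[x0[0],x0[1]+.02,a],[x0[0],x0[1],a+.3]],xatol=1e-4,fatol=1e-4))
        res.append((r.fun,r.x))
    return sorted(res,key=lambda t:t[0])
def ground(px,p,z=0):
    Rm=R.from_euler('xyz',p["orientation"],degrees=True).as_matrix()
    d=Rm@np.linalg.inv(p["mtx"])@[*px,1]; return p["origin"]+d*(z-p["origin"][2])/d[2]
E
python3 - <<'E'
from workcell import bot
from h import *
import pickle
ps=[bot.camera("scene"),bot.camera("side")]
out=[p["frame"].copy() for p in ps]
for name,parts,c in [("bracket",BR,[(222,240),(277,243)]),("stand",ST,[(267,185),(227,175)])]:
    v=[]
    for p,(u,w) in zip(ps,c):
        cand=[d for d in bot.cut_out(p,name)]
        d=min(cand,key=lambda d:np.hypot((d["box"][0]+d["box"][2])/2-u,(d["box"][1]+d["box"][3])/2-w)); print(name,d["box"],d["confidence"])
        v.append((d["region"],p))
    pickle.dump(v,open(f"{name}.pkl","wb"))
    x0=np.mean([ground(cc,p,.04)[:2] for cc,(_,p) in zip(c,v)],0); print(x0)
    rs=fit(parts,v,x0,np.arange(-3,3.2,.75))
    for r in rs[:3]: print(name,round(r[0],3),np.round(r[1],4),np.degrees(r[1][2]).round(1))
    for o,p in zip(out,ps):
        pass
    for i,p in enumerate(ps):
        if i<len(out):
            for b in parts:
                h=cv2.convexHull(proj(pose(b,*rs[0][1]),p).astype(np.float32))
                big=h
                out[i]=cv2.polylines(out[i],[(h*16).astype(np.int32)],True,(255,0,0) if name=="bracket" else (0,0,255),1,cv2.LINE_AA,4)
a=out[0][130:290,170:330];b=out[1][130:290,170:330]
cv2.imwrite("pics/c1.png",cv2.resize(np.hstack([a,b]),(800,400),interpolation=cv2.INTER_CUBIC)[:,:,::-1])
E
```

```text
bracket [201.0, 212.7, 243.7, 263.9] 0.79
bracket [252.6, 215.7, 292.6, 269.1] 0.87
[0.48704012 0.10468572]
bracket 0.104 [ 0.525   0.0933 -0.2903] -16.6
bracket 0.106 [ 0.5247  0.0934 -0.2914] -16.7
bracket 0.109 [ 0.5252  0.0926 -0.2987] -17.1Traceback (most recent call last):
  File "<stdin>", line 10, in <module>
ValueError: min() iterable argument is empty
```

Run:
```python
from workcell import bot
from h import *
out=[]; v=[]
bq=(.525,.0933,-.29)
for n,c in [("scene",(267,185)),("side",(230,175))]:
    best=None
    for k in range(3):
        p=bot.camera(n)
        for nm in ["stand","slots","tongue"]:
            for d in bot.cut_out(p,nm):
                b=d["box"]; e=np.hypot((b[0]+b[2])/2-c[0],(b[1]+b[3])/2-c[1])
                if e<15 and (best is None or d["confidence"]>best[0]): best=(d["confidence"],d["region"],p,b,nm)
        if best: break
    print(n,best and (best[0],best[3],best[4]))
    if best: v.append((best[1],best[2]))
    out.append((p,p["frame"].copy()))
rs=fit(ST,v,[.66,.02],np.arange(-3,3.2,.75))
for r in rs[:4]: print(round(r[0],3),np.round(r[1],4),np.degrees(r[1][2]).round(1))
ims=[]
for p,o in out:
    o=cv2.resize(o[130:290,170:330],(400,400),interpolation=cv2.INTER_CUBIC) if 0 else cv2.resize(o[130:280,180:300],(400,500),interpolation=cv2.INTER_CUBIC)
    for parts,q,col in [(BR,bq,(255,0,0)),(ST,rs[0][1],(0,0,255))]:
        for b in parts:
            h=cv2.convexHull(((proj(pose(b,*q),p)+.5-[180,130])*[400/120,500/150]).astype(np.float32))
            cv2.polylines(o,[(h*16).astype(np.int32)],True,col,1,cv2.LINE_AA,4)
    ims.append(o)
cv2.imwrite("pics/c1.png",np.hstack(ims)[:,:,::-1])
```

```text
scene (0.73, [236.2, 147.8, 294.5, 222.4], 'stand')
side (0.91, [207.2, 144.4, 251.4, 210.5], 'slots')
0.357 [ 0.5958 -0.1383 -0.0278] -1.6
0.357 [ 0.596  -0.1381 -0.02  ] -1.1
0.52 [ 0.6143 -0.1207 -1.305 ] -74.8
0.522 [ 0.6147 -0.1206 -1.3222] -75.8
```

View pics/c1.png

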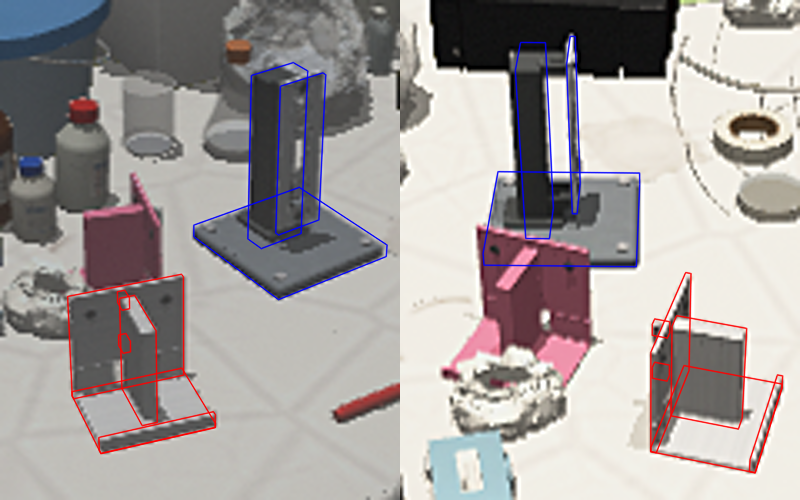

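Red overlay fits the grey bracket to about a pixel in both views, at (0.525, 0.093), yaw −16.6°. The stand base (blue) fits well too, near (0.596, −0.138), yaw about −1.5°. The pink one at scene crop (120,240) is excluded. Next I check the wrist camera mount and work out the first move.

```bash
cat >> h.py <<'E'
def go(o,pos,yaw):
    Rm=R.from_euler('xyz',o["tcp_rot"],degrees=True); t=R.from_euler('xyz',[-90,0,yaw],degrees=True)
    s=Rm.inv().apply(np.array(pos)-o["ee_pos"])*1e3; r=(Rm.inv()*t).as_rotvec()
    n=max(np.linalg.norm(s)/50,np.degrees(np.linalg.norm(r))/8.59)
    print("shift",s.round(1),"turn",r.round(3),"rows>=",round(n,1)); return s,r
E
python3 - <<'E'
from workcell import bot
from h import *
o=bot.get_obs(); p=bot.camera("wrist")
Rm=R.from_euler('xyz',o["tcp_rot"],degrees=True); Rc=R.from_euler('xyz',p["orientation"],degrees=True)
print("cam in tool",Rm.inv().apply(p["origin"]-o["ee_pos"]),"fwd",(Rm.inv()*Rc).apply([0,0,1]),p["mtx"][0])
B=pose(np.array([[-.029,0,.084]]),.525,.0933,-.29)[0]; print(B)
go(o,[B[0],B[1],.2],-106.6); go(o,[B[0],B[1],.2],73.4)
go(o,[.52,-.138,.25],-91)
E
```

```text
cam in tool [-0.00014649 -0.14267861  0.06493266] fwd [-5.94975011e-04  9.65586447e-01 -2.60081641e-01] [288.97431035   0.         254.52983354]
[0.49721093 0.10159261 0.084     ]
shift [-499.2   31.3  504.9] turn [ 0.     0.591 -0.   ] rows>= 14.2
shift [-499.2   31.3  504.9] turn [-0.   -2.55 -0.  ] rows>= 17.0
shift [-263.7  -18.7  455.5] turn [ 0.     0.319 -0.   ] rows>= 10.5
```

```bash
python3 -m inch '[[[-180,10,290],[0,0.15,0],60],[[-180,10,290],[0,0.15,0],60],[[-180,10,290],[0,0.15,0],60],[[-180,10,290],[0,0.15,0],60],[[-180,10,290],[0,0.15,0],60],[[-180,10,290],[0,0.15,0],60],[[-180,10,290],[0,0.15,0],60],[[-180,10,290],[0,0.15,0],60],[[-180,10,290],[0,0.15,0],60]]'
python3 - <<'E'
from workcell import bot
from h import *
o=bot.get_obs(); print(o["time"],o["q"].round(1))
p=bot.camera("wrist"); cv2.imwrite("pics/w1.png",p["frame"][:,:,::-1])
B=[.4972,.1016]
go(o,[*B,.15],-106.6); go(o,[*B,.15],73.4)
print(proj(np.array([[.596,-.138,.168],[.546,-.138,0],[.525,.093,.09]]),p))
E
```

```text
time: 2.2
ee_pos: [0.3874, -0.2663, 0.2213]
tcp_rot: [-90.0, -0.0, -81.1]
wrist_force: [-0.5, -0.7, -0.2]
opening: 0.06
2.2 [-34.5  -6.1  -2.   94.1  -0.  136.6]
shift [-346.7   71.2  165.2] turn [0.    0.444 0.   ] rows>= 7.8
shift [-346.7   71.2  165.2] turn [ 0.    -2.697 -0.   ] rows>= 18.0
[[  69.13470165 -212.0332053 ]
 [ 162.97265612   11.44151433]
 [-161.54117043  -48.22895053]]
```

```bash
python3 -m inch '[[[-347,40,165],[0,-2.697,0],50],[[-347,40,165],[0,-2.697,0],50],[[-347,40,165],[0,-2.697,0],50],[[-347,40,165],[0,-2.697,0],50],[[-347,40,165],[0,-2.697,0],50],[[-347,40,165],[0,-2.697,0],50],[[-347,40,165],[0,-2.697,0],50],[[-347,40,165],[0,-2.697,0],50],[[-347,40,165],[0,-2.697,0],50],[[-347,40,165],[0,-2.697,0],50],[[-347,40,165],[0,-2.697,0],50],[[-347,40,165],[0,-2.697,0],50],[[-347,40,165],[0,-2.697,0],50],[[-347,40,165],[0,-2.697,0],50],[[-347,40,165],[0,-2.697,0],50],[[-347,40,165],[0,-2.697,0],50],[[-347,40,165],[0,-2.697,0],50],[[-347,40,165],[0,-2.697,0],50],[[-347,40,165],[0,-2.697,0],50],[[-347,40,165],[0,-2.697,0],50]]'
python3 - <<'E'
from workcell import bot
from h import *
o=bot.get_obs(); print(o["time"],o["q"].round(1))
p=bot.camera("wrist"); f=p["frame"].copy()
print([(d["box"],d["confidence"]) for d in bot.search_frame(p,"bracket")])
go(o,[.4972,.1016,.056],73.4)
for b in BR:
    h=cv2.convexHull(proj(pose(b,.525,.0933,-.29),p).astype(np.float32)); cv2.polylines(f,[(h*16).astype(np.int32)],True,(255,0,0),1,cv2.LINE_AA,4)
cv2.imwrite("pics/w2.png",f[:,:,::-1])
E
```

```text
time: 4.25
ee_pos: [0.4974, 0.0998, 0.1813]
tcp_rot: [-90.0, 0.0, 72.9]
wrist_force: [-0.6, -0.6, -0.4]
opening: 0.0501
4.25 [11.4 -1.6 -2.2 89.4 -0.  28.4]
[([201.6, 258.0, 268.8, 322.4], 0.76), ([205.3, 135.7, 311.8, 232.8], 0.72)]
shift [  1.7 125.3   0.7] turn [ 0.    -0.008 -0.   ] rows>= 2.5
```

View pics/w2.png

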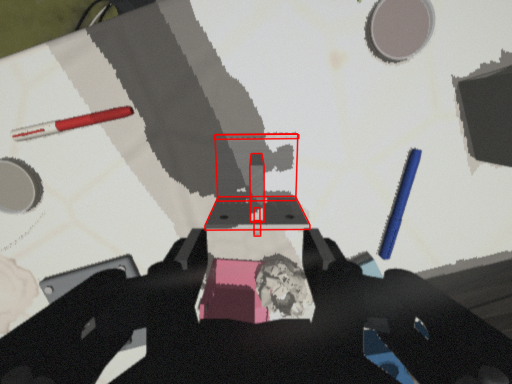

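The overlay matches the grey bracket: rib at (256,185), back plate at (257,213). The pink one at (235,290) lies behind it. I descend and grip the rib.

```bash
python3 -m inch '[[[1,45,0.5],[0,-0.008,0],50],[[2,90,0.7],[0,-0.008,0],50],[[2,112,0.7],[0,-0.008,0],50],[[2,123,0.7],[0,-0.008,0],50],[[2,124.5,0.7],[0,-0.008,0],50],[[2,124.5,0.7],[0,-0.008,0],8],[[2,124.5,0.7],[0,-0.008,0],8],[[2,124.5,0.7],[0,-0.008,0],8],[[2,124.5,0.7],[0,-0.008,0],8],[[2,124.5,0.7],[0,-0.008,0],8],[[2,124.5,0.7],[0,-0.008,0],8],[[2,124.5,0.7],[0,-0.008,0],8]]' 70; python3 -m inch '[[[0,-10,0],[0,0,0],8],[[0,-40,0],[0,0,0],8],[[0,-75,0],[0,0,0],8],[[0,-110,0],[0,0,0],8],[[0,-120,0],[0,0,0],8],[[0,-120,0],[0,0,0],8]]'
```

```text
time: 5.55
ee_pos: [0.4979, 0.1023, 0.0581]
tcp_rot: [-90.1, -0.0, 73.5]
wrist_force: [0.4, -2.5, 5.0]
opening: 0.0107
time: 6.15
ee_pos: [0.4984, 0.1025, 0.1795]
tcp_rot: [-90.2, -0.1, 73.5]
wrist_force: [1.5, -0.7, -2.8]
opening: 0.0106
```

Weight shows −2.8 N (about 0.28 kg), so it is held. Next I compute the pre-insert pose.

Run:
```python
from workcell import bot
from h import *
o=bot.get_obs()
t=pose(np.array([[-.0985,0,.16]]),.596,-.138,-.024)[0]; print(t); go(o,t,88.6)
```

```text
[ 0.49752837 -0.13563623  0.16      ]
shift [-228.6   19.4  -66.9] turn [ 0.005 -0.264  0.001] rows>= 4.8
```

```bash
python3 -m inch '[[[-25,0,-7],[0,-0.03,0],8],[[-65,0,-19],[0,-0.07,0],8],[[-105,0,-31],[0,-0.12,0],8],[[-145,0,-43],[0,-0.17,0],8],[[-185,5,-55],[0,-0.21,0],8],[[-215,15,-63],[0.003,-0.25,0.001],8],[[-228.6,19.4,-67],[0.005,-0.264,0.001],8],[[-228.6,19.4,-67],[0.005,-0.264,0.001],8],[[-228.6,19.4,-67],[0.005,-0.264,0.001],8]]'
python3 - <<'E'
from workcell import bot
from h import *
o=bot.get_obs(); print(o["q"].round(1))
ims=[]
for n,(x0,y0) in [("wrist",(106,150)),("scene",(180,110))]:
    p=bot.camera(n); cv2.imwrite(f"pics/{n}3.png",p["frame"][:,:,::-1])
    w,h=(300,225) if n=="wrist" else (150,225//2)
    f=p["frame"][y0:y0+h,x0:x0+w]; f=cv2.resize(f,(800//2*1,300) if 0 else (600,450),interpolation=cv2.INTER_CUBIC)
    k=600/w
    ov=f.copy()
    for b in ST+[box(0,4,-4.1,4.1,80,110),box(0,4,-4.1,4.1,120,150)]:
        hh=cv2.convexHull(((proj(pose(b,.596,-.138,-.024),p)+.5-[x0,y0])*k).astype(np.float32)); cv2.polylines(ov,[(hh*16).astype(np.int32)],True,(0,0,255),1,cv2.LINE_AA,4)
    ims+=[f,ov]
    cv2.imwrite(f"pics/{n}3o.png",ov[:,:,::-1])
    print(n,[(nm,[(d["box"],d["confidence"]) for d in bot.search_frame(p,nm)]) for nm in("stand","bracket")])
E
```

```text
time: 7.05
ee_pos: [0.4969, -0.1354, 0.1585]
tcp_rot: [-89.8, -0.1, 88.5]
wrist_force: [-0.1, 1.5, -2.4]
opening: 0.0108
[-15.3  -0.5  -3.6  87.    0.  -13.8]
wrist [('stand', []), ('bracket', [([184.0, 142.8, 326.7, 322.0], 0.93), ([359.9, 248.8, 446.6, 329.0], 0.78)])]
scene [('stand', [([239.1, 147.1, 294.0, 220.2], 0.96)]), ('bracket', [([272.5, 157.4, 316.8, 202.2], 0.74), ([322.9, 197.0, 343.5, 220.5], 0.4)])]
```

View pics/wrist3o.png

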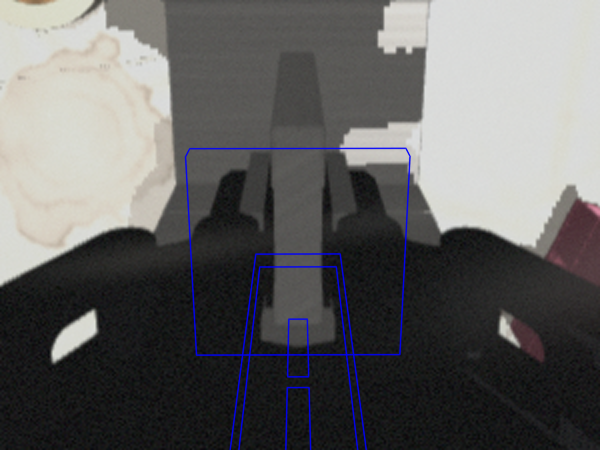

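View pics/scene3o.png

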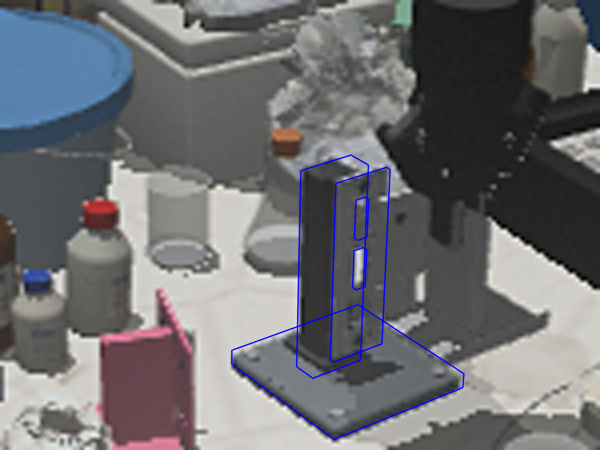

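The wrist view is blocked by the gripper. The scene view shows the slots near the nominal prediction (lower slot bright at crop ~(357,268), which is image ~(269,177)). One enlarged look at the strip to narrow the y search.

Run:
```python
from workcell import bot
from h import *
q=(.596,-.138,-.024)
ims=[]
for n,(x0,y0,w,h) in [("scene",(232,143,66,82)),("side",(200,138,66,82))]:
    fs=[]
    p=bot.camera(n); f=np.mean([bot.camera(n)["frame"].astype(float) for _ in range(2)],0)
    k=6;f=cv2.resize(f[y0:y0+h,x0:x0+w].astype(np.uint8),(w*k,h*k),interpolation=cv2.INTER_NEAREST)
    for b,c in [(ST[0],(0,0,255)),(ST[1],(0,200,255)),(box(0,.1,-4.1,4.1,80,110),(255,0,0)),(box(0,.1,-4.1,4.1,120,150),(255,0,0))]:
        hh=cv2.convexHull(((proj(pose(b,*q),p)+.5-[x0,y0])*k).astype(np.float32)); cv2.polylines(f,[(hh*16).astype(np.int32)],True,c,1,cv2.LINE_AA,4)
    ims.append(f)
    e=proj(pose(np.array([[0,0,.095],[0,.01,.095],[.01,0,.095],[0,0,.105]]),*q),p); print(n,(e[0]+.5-[x0,y0])*k,"per 10mm y,x,z in view px",((e[1:]-e[0])*k).round(1).tolist())
cv2.imwrite("pics/z4.png",np.hstack(ims)[:,:,::-1])
```

```text
scene [229.27050188 206.10477982] per 10mm y,x,z in view px [[-16.5, 5.8], [-13.0, -8.2], [0.7, -18.6]]
side [195.82881584 183.53271406] per 10mm y,x,z in view px [[-1.2, 11.8], [-22.1, -0.2], [-0.7, -18.8]]
```

View pics/z4.png

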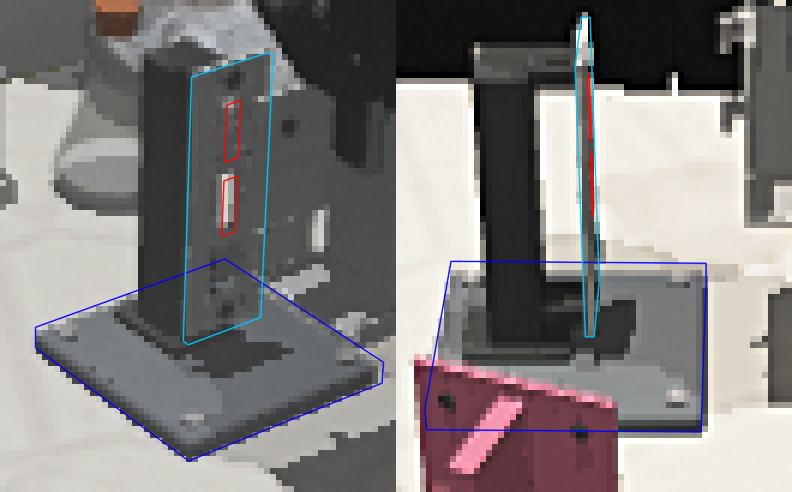

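The strip and slots in the picture agree with the nominal overlay within about 1 px (lower slot at (229,205) in the scene crop). I start the feel at y = 0, about 14 mm above home.

Run:
```python
from workcell import bot
from h import *
o=bot.get_obs()
t=pose(np.array([[-.045,0,.122]]),.596,-.138,-.024)[0]; print(t,o["ee_pos"],o["tcp_rot"]); go(o,t,88.6)
```

```text
[ 0.55101296 -0.1369201   0.122     ] [ 0.49764153 -0.13555536  0.1600894 ] [-8.99811251e+01 -9.60895298e-03  8.85963061e+01]
shift [ -0.1  38.1 -53.4] turn [-0. -0.  0.] rows>= 1.3
```

```bash
python3 -m inch '[[[0,20,-10],[0,0,0],8],[[0,38,-28],[0,0,0],8],[[0,38.1,-46],[0,0,0],8],[[0,38.1,-53],[0,0,0],8],[[0,38.1,-53],[0,0,0],8],[[0,38.1,-53],[0,0,0],8]]';python3 -m inch '[[[0,0,-1],[0,0,0],8],[[0,0,-2],[0,0,0],8],[[0,0,-3],[0,0,0],8],[[0,0,-4],[0,0,0],8],[[0,0,-5],[0,0,0],8],[[0,0,-6],[0,0,0],8]]'
```

```text
time: 8.25
ee_pos: [0.5503, -0.1369, 0.1224]
tcp_rot: [-90.0, -0.0, 88.6]
wrist_force: [-0.4, 0.2, -2.7]
opening: 0.0109
time: 8.85
ee_pos: [0.5562, -0.137, 0.1223]
tcp_rot: [-90.0, -0.0, 88.6]
wrist_force: [-5.0, -0.2, -0.9]
opening: 0.0109
```

Contact came exactly where a miss would stop (hooks on strip). I slide sideways under light pressure, +y first.

```bash
for i in 1; do python3 -m inch '[[[1,0,-0.3],[0,0,0],8],[[2,0,-0.3],[0,0,0],8],[[2,0,-0.3],[0,0,0],8]]'; python3 -m inch '[[[1,0,-0.3],[0,0,0],8],[[2,0,-0.3],[0,0,0],8],[[2,0,-0.3],[0,0,0],8]]'; done
```

```text
time: 9.15
ee_pos: [0.5567, -0.1349, 0.1223]
tcp_rot: [-90.0, -0.0, 88.6]
wrist_force: [0.0, 1.4, -1.8]
opening: 0.0105
time: 9.45
ee_pos: [0.5571, -0.1329, 0.1224]
tcp_rot: [-90.0, 0.0, 88.6]
wrist_force: [0.4, -1.6, -3.2]
opening: 0.0103
```

```bash
python3 -m inch '[[[0,0,-0.7],[0,0,0],8],[[0,0,-1.4],[0,0,0],8],[[0,0,-2],[0,0,0],8],[[0,0,-2],[0,0,0],8]]'
```

```text
time: 9.85
ee_pos: [0.5592, -0.133, 0.1223]
tcp_rot: [-90.0, 0.0, 88.6]
wrist_force: [-0.9, -1.5, -1.4]
opening: 0.0104
```

```bash
python3 -m inch '[[[0,0,-1],[0,0,0],8],[[0,0,-2],[0,0,0],8],[[0,0,-3],[0,0,0],8],[[0,0,-3],[0,0,0],8]]'
```

```text
time: 10.25
ee_pos: [0.5624, -0.1331, 0.1223]
tcp_rot: [-90.0, 0.0, 88.6]
wrist_force: [1.0, -0.8, -2.9]
opening: 0.011
```

```bash
python3 -m inch '[[[0,0,-1],[0,0,0],8],[[0,0,-2],[0,0,0],8],[[0,0,-3],[0,0,0],8],[[0,0,-4],[0,0,0],8],[[0,0,-4],[0,0,0],8]]';python3 -m inch '[[[0,0,-0.5],[0,0,0],8],[[0,0,-1],[0,0,0],8],[[0,0,-1.5],[0,0,0],8],[[0,0,-1.5],[0,0,0],8]]'
```

```text
time: 10.75
ee_pos: [0.5659, -0.1332, 0.1222]
tcp_rot: [-89.9, 0.0, 88.6]
wrist_force: [-5.0, -1.4, -0.1]
opening: 0.0108
time: 11.15
ee_pos: [0.5664, -0.1333, 0.1223]
tcp_rot: [-89.8, 0.0, 88.6]
wrist_force: [-8.0, -1.1, 1.8]
opening: 0.0108
```

The claws are in: 10.5 mm beyond the miss contact, with the plate on the strip. I relax x and press down step by step.

```bash
python3 -m inch '[[[0,0,0.6],[0,0,0],8],[[0,1,0.6],[0,0,0],8],[[0,2,0.6],[0,0,0],8],[[0,3,0.6],[0,0,0],8],[[0,4,0.6],[0,0,0],8],[[0,5,0.6],[0,0,0],8],[[0,5,0.6],[0,0,0],8]]';python3 -m inch '[[[0,1,0],[0,0,0],8],[[0,2,0],[0,0,0],8],[[0,3,0],[0,0,0],8],[[0,3,0],[0,0,0],8]]'
```

```text
time: 11.85
ee_pos: [0.5657, -0.1333, 0.1181]
tcp_rot: [-89.8, 0.0, 88.6]
wrist_force: [-6.0, -0.8, 5.0]
opening: 0.0104
time: 12.25
ee_pos: [0.5658, -0.1333, 0.1157]
tcp_rot: [-89.9, 0.0, 88.6]
wrist_force: [-4.9, -0.7, 3.6]
opening: 0.0104
```

```bash
python3 -m inch '[[[0,1,0],[0,0,0],8],[[0,2,0],[0,0,0],8],[[0,3,0],[0,0,0],8],[[0,3,0],[0,0,0],8]]';python3 -m inch '[[[0,1,0],[0,0,0],8],[[0,2,0],[0,0,0],8],[[0,2,0],[0,0,0],8]]'
```

```text
time: 12.65
ee_pos: [0.5662, -0.1333, 0.1127]
tcp_rot: [-89.9, 0.0, 88.6]
wrist_force: [0.0, -0.5, -1.7]
opening: 0.0107
time: 12.95
ee_pos: [0.5666, -0.1333, 0.1114]
tcp_rot: [-90.0, 0.1, 88.6]
wrist_force: [-2.5, -0.5, 3.8]
opening: 0.0106
```

```bash
for i in 1; do python3 -m inch '[[[0,1,0],[0,0,0],8],[[0,1.5,0],[0,0,0],8],[[0,1.5,0],[0,0,0],8]]';python3 -m inch '[[[0,1,0],[0,0,0],8],[[0,1.5,0],[0,0,0],8],[[0,1.5,0],[0,0,0],8]]'; done
```

```text
time: 13.25
ee_pos: [0.5666, -0.1333, 0.1112]
tcp_rot: [-90.1, 0.1, 88.6]
wrist_force: [-7.1, -0.2, 10.8]
opening: 0.0107
time: 13.55
ee_pos: [0.5666, -0.1333, 0.1112]
tcp_rot: [-90.2, 0.1, 88.6]
wrist_force: [-6.8, 0.0, 11.7]
opening: 0.0108
```

```bash
python3 -m inch '[[[0,1,0.3],[0,0,0],8],[[0,2,0.3],[0,0,0],8],[[0,2.5,0.3],[0,0,0],8],[[0,2.5,0.3],[0,0,0],8]]'; python3 -c "
from workcell import bot
o=bot.get_obs();print(o['torque'],o['ee_pos'],o['tcp_rot'])"
```

```text
time: 13.95
ee_pos: [0.5666, -0.1334, 0.1111]
tcp_rot: [-90.3, 0.1, 88.6]
wrist_force: [-7.2, 0.5, 16.6]
opening: 0.0109
[0.15943445 1.51837345 0.06590529] [ 0.5666229  -0.13341289  0.11108388] [-90.28767913   0.1111267   88.61584393]
```

The stop at z=0.1111 is stiff, and the force dropped around 0.113, which suggests a snap. I test with a gentle upward pull.

```bash
python3 -m inch '[[[0,-0.5,0.4],[0,0,0],8],[[0,-1,0.4],[0,0,0],8],[[0,-1.5,0.4],[0,0,0],8],[[0,-2,0.4],[0,0,0],8],[[0,-2,0.4],[0,0,0],8]]';python3 - <<'E'
from workcell import bot
from h import *
ims=[]
for n,(x0,y0,w,h) in [("scene",(232,133,66,82)),("side",(200,138,66,82))]:
    p=bot.camera(n);k=6; ims.append(cv2.resize(p["frame"][y0:y0+h,x0:x0+w],(w*k,h*k),interpolation=cv2.INTER_CUBIC))
cv2.imwrite("pics/z5.png",np.hstack(ims)[:,:,::-1])
E
```

```text
time: 14.45
ee_pos: [0.5662, -0.1333, 0.1127]
tcp_rot: [-90.3, 0.1, 88.6]
wrist_force: [-0.1, 0.1, -3.0]
opening: 0.011
```

View pics/z5.png

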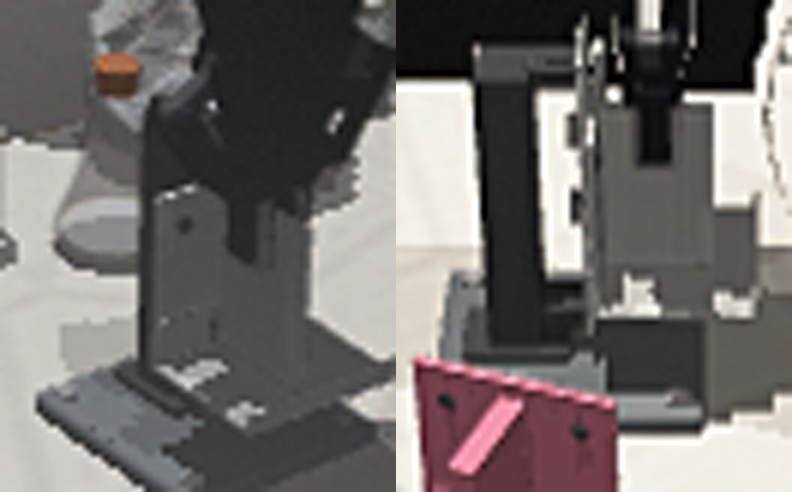

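It rose freely with only its own weight on the wrist, so it is not locked yet. The stop was the tongue. Both hooks show behind the strip (side crop (575,128) and (578,205)). I press somewhat harder, in steps.

```bash
python3 -m inch '[[[0,1,0],[0,0,0],8],[[0,2,0.3],[0,0,0],8],[[0,3,0.3],[0,0,0],8],[[0,4,0.3],[0,0,0],8],[[0,4.5,0.3],[0,0,0],8],[[0,5,0.3],[0,0,0],8],[[0,5,0.3],[0,0,0],8]]'
```

```text
time: 15.25
ee_pos: [0.5663, -0.1334, 0.1109]
tcp_rot: [-90.5, 0.1, 88.6]
wrist_force: [-8.0, 0.8, 17.6]
opening: 0.0106
```

```bash
python3 -m inch '[[[0,1,0],[0,0,0],8],[[0,2,0],[0,0,0],8],[[0,3,0],[0,0,0],8],[[0,3.5,0],[0,0,0],8],[[0,3.5,0],[0,0,0],8]]'
```

```text
time: 15.75
ee_pos: [0.5664, -0.1336, 0.1107]
tcp_rot: [-90.6, 0.2, 88.6]
wrist_force: [-11.2, 0.9, 24.3]
opening: 0.0108
```

A stiff stop again. If this is home, the lip has about 1 mm of play under the tongue, so the last lift test was too short to decide. I repeat it slightly longer.

```bash
python3 -m inch '[[[0,-1,0.3],[0,0,0],8],[[0,-2,0.3],[0,0,0],8],[[0,-3,0.3],[0,0,0],8],[[0,-3,0.3],[0,0,0],8]]';python3 -m inch '[[[0,-0.5,0],[0,0,0],8],[[0,-1,0],[0,0,0],8],[[0,-1,0],[0,0,0],8]]'
```

```text
time: 16.15
ee_pos: [0.566, -0.1335, 0.1128]
tcp_rot: [-90.6, 0.2, 88.6]
wrist_force: [1.4, -0.2, -5.7]
opening: 0.0108
time: 16.45
ee_pos: [0.5658, -0.1334, 0.113]
tcp_rot: [-90.5, 0.2, 88.6]
wrist_force: [2.3, 0.1, -9.2]
opening: 0.0105
```

```bash
python3 -m inch '[[[0,-0.7,0],[0,0,0],8],[[0,-1.4,0],[0,0,0],8],[[0,-2,0],[0,0,0],8],[[0,-2,0],[0,0,0],8]]'
```

```text
time: 16.85
ee_pos: [0.5658, -0.1334, 0.1135]
tcp_rot: [-90.4, 0.1, 88.6]
wrist_force: [6.8, -1.9, -19.4]
opening: 0.0109
```

It resists about 17 N upward, so the tongue is over the lip. I seat it fully home again with a moderate press, unload, and release.

```bash
python3 -m inch '[[[0,1,0.2],[0,0,0],8],[[0,2,0.2],[0,0,0],8],[[0,3,0.2],[0,0,0],8],[[0,3.5,0.2],[0,0,0],8],[[0,3.5,0.2],[0,0,0],8]]';python3 -m inch '[[[0,0.5,0],[0,0,0],8],[[0,1.2,0],[0,0,0],8],[[0,1.2,0],[0,0,0],8],[[0,0.3,0],[0,0,0],8],[[0,0.3,0],[0,0,0],12],[[0,0.3,0],[0,0,0],20],[[0,0.3,0],[0,0,0],34],[[0,0,0],[0,0,0],34],[[0,0,0],[0,0,0],34],[[0,0,0],[0,0,0],34]]'
```

```text
time: 17.35
ee_pos: [0.5657, -0.1335, 0.1111]
tcp_rot: [-90.5, 0.2, 88.6]
wrist_force: [-2.9, 0.6, 4.9]
opening: 0.0106
time: 18.35
ee_pos: [0.5658, -0.1335, 0.1111]
tcp_rot: [-90.5, 0.2, 88.6]
wrist_force: [-0.2, 0.3, 0.1]
opening: 0.034
```

```bash
python3 -m inch '[[[0,-15,1],[0,0,0],34],[[0,-45,2],[0,0,0],34],[[0,-85,3],[0,0,0],34],[[0,-110,20],[0,0,0],34],[[0,-110,60],[0,0,0],34],[[0,-110,105],[0,0,0],34],[[0,-110,150],[0,0,0],34],[[0,-110,160],[0,0,0],34],[[0,-110,160],[0,0,0],34]]';python3 - <<'E'
from workcell import bot
from h import *
ims=[];v=[]
for n,(x0,y0,w,h) in [("scene",(232,133,66,82)),("side",(200,138,66,82))]:
    p=bot.camera(n);k=6; cv2.imwrite(f"pics/{n}6.png",p["frame"][:,:,::-1]);f=cv2.resize(p["frame"][y0:y0+h,x0:x0+w],(w*k,h*k),interpolation=cv2.INTER_CUBIC)
    for b in BR[:1]+BR[2:3]:
        hh=cv2.convexHull(((proj(pose(b,.5947,-.1342,-.024,.053),p)+.5-[x0,y0])*k).astype(np.float32)); cv2.polylines(f,[(hh*16).astype(np.int32)],True,(255,0,0),1,cv2.LINE_AA,4)
    ims.append(f)
cv2.imwrite("pics/z6.png",np.hstack(ims)[:,:,::-1])
E
```

```text
time: 19.25
ee_pos: [0.4041, -0.1294, 0.2215]
tcp_rot: [-90.7, 0.2, 88.6]
wrist_force: [0.3, 0.1, 0.5]
opening: 0.0338
```

View pics/z6.png

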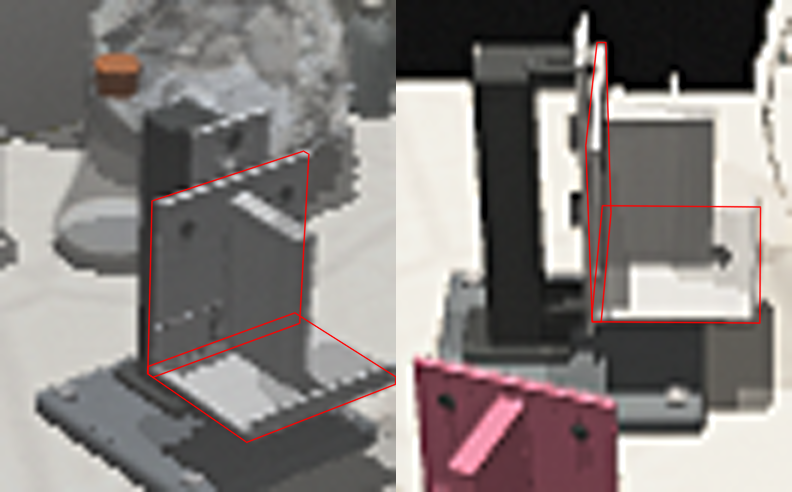

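The bracket stays up, matching the overlay at z≈53 mm, flush on the strip, with both hooks behind it. One close look with the wrist camera for the tongue in the window.

Run:
```python
from workcell import bot
from h import *
p=bot.camera("wrist"); q=(.5947,-.1342,-.024,.053)
W=proj(pose(box(-4,0,-12,12,4,26),*q),p); print(W.round(0).tolist())
c=W.mean(0).astype(int); x0,y0=c-[40,30]; x0=max(x0,0); y0=max(y0,0)
f=cv2.resize(p["frame"][y0:y0+60,x0:x0+80],(800,600),interpolation=cv2.INTER_CUBIC)
f=np.clip(f.astype(float)*1.6,0,255).astype(np.uint8)
cv2.imwrite("pics/w7.png",f[:,:,::-1])
```

```text
[[245.0, 322.0], [244.0, 335.0], [264.0, 322.0], [265.0, 335.0], [245.0, 324.0], [245.0, 338.0], [264.0, 324.0], [265.0, 338.0]]
```

View pics/w7.png

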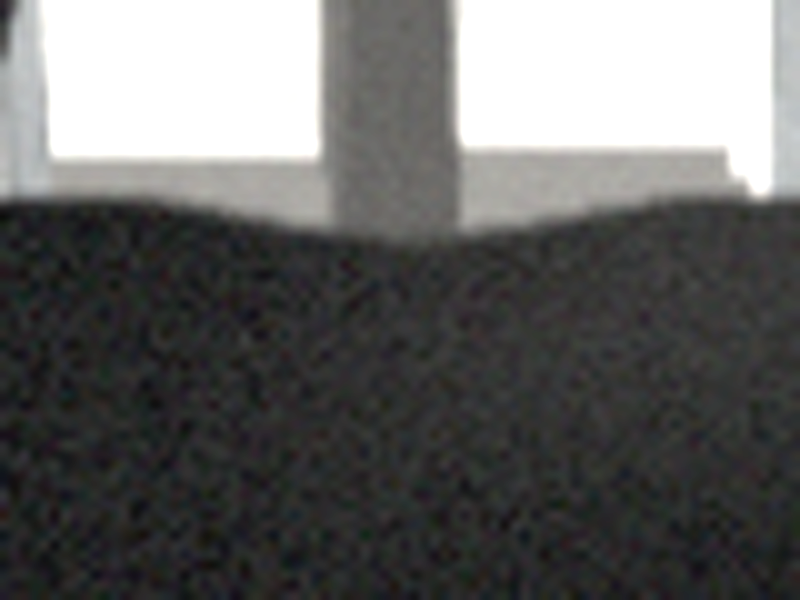

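The gripper hides the window in this view. The force evidence is clear (hard stop below, 17 N hold above), so I hand in.

```bash
python3 -c "
from workcell import bot
print(bot.get_obs()['wrist_force']); print(bot.job_done())"
```

```text
[ 0.40493607  0.40065074 -0.51671722]
the job is handed in; nothing more can be done
None
```

I put the grey bracket up on the upright, and by feel it is locked. No picture shows the tongue itself, though, so the lock rests on force readings alone.

- **Claws in:** I gripped the bracket by its rib and felt for the slots. The first try stopped with the hooks on the strip. After about 4 mm to the left (+y) it went in about 10.5 mm further, until the plate met the strip.
- **Pressed home:** It came to a hard stop about 3 mm above the nominal home height. The highest downward force I read was 24 N.
- **Lock test:** My first short upward pull met no resistance. That pull was too short to settle it, as the lip can move about 1 mm under the tongue. A longer pull of about 17 N was held, after which I pressed the bracket home again and let go.
- **Last checks:** After I let go, the bracket stayed flush on the strip with both hooks behind it, matching the expected outline in the scene and side pictures. The gripper is clear, with no force on it, and I handed in just after 19 s. The wrist camera's view of the window was blocked by the gripper.
- **Other things on the bench:** I never reached for them, but I did not compare before-and-after pictures of them.

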